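# Angle a stand bar past the post into its bay

## Robot

A 7-joint arm with a two-finger parallel gripper is mounted at the origin on the work surface. World frame = base frame: x ahead of the robot, y to its left, z up, the work surface at z = 0. Lengths are in m, angles in rad, forces in N, time in s.
With the tool pointing down it reaches from about 0.425 to 0.875 m from the base axis. Payload 4.7 kg.
Tool frame: the origin (TCP) lies on the centre line of the jaws, within the pads' length; the fingertips stand 14 mm ahead of it and the grasp point (between the pads) lies 5 mm behind it; z points along the fingers, y is the direction in which the jaws open and shut (so a half turn about z gives the same grasp; the last joint's range is limited). The gripper opens to 87 mm and grips with 3 to 60 N. Pads are 19 mm wide; open, the fingers measure 117 mm over their backs; the gripper's body (75 mm by 190 mm) begins 51 mm behind the grasp point.
Start: joints at [-1.185, 0.321, -0.07, 1.45, 0.023, 1.371, -0.057], TCP at [0.236, 0.606, 0.237] pointing down, gripper open.
Joint ranges: [-2.86, 2.86], [-0.3, 2.09], [-1.38, 1.24], [0.06, 2.45], [-1.56, 4.7], [0.09, 2.05], [-2.69, 2.69]. Speed limits (rad/s): [2.57, 2.57, 3.14, 3.14, 3.14, 3.14, 3.14].

## Interface

Orientations are given as a rotation vector (axis times angle).
In Python, from bench import ctrl gives the robot as it stands. The module is installed in compiled form; this text tells all that it offers.
- The arm moves only by the tool step_arm, never from a script. Its argument "plan" is a list of rows, each a list of 3 entries, a list of its own where there are three numbers: the turn, a rotation vector about the tool's x, y, z in rad, then the shift along the tool's x, y, z in m, then the closure in counts, from 0 (fully open) to 255 (shut). In form: [[[rx, ry, rz], [x, y, z], hand], ...]. A call has exactly 10 rows; each row is the pose to reach, as a shift and turn from the pose commanded when the call began, along the tool's axes at that moment; what a row does not reach only later rows make up. A row lasts 1/8 s, in which the tool goes at most 62.5 mm and 10.7 degrees, less where a joint would pass 70% of its speed; a pose out of reach is approached as far as the arm can. A call with a gripper value outside its range is refused whole. The fingers move at their own pace and stop on an object; "squeeze" is the grip in N (left out, the last holds). Time passes only in rows, so rows that repeat a pose let the fingers close, or fill a call up. It gives the time, the measured TCP pose, the force and the opening at its end, in the units of the state.
- ctrl.get_state(): the state, without advancing time (a new reading comes with each control period).
- ctrl.get_image(name): name is "side" or "top"; returns the picture (480x640x3 uint8, red, green, blue); there is no depth.
- ctrl.calibration(name): a dict with "fov_y" (degrees; the focal length in pixels is half the picture's height over the tangent of half this angle, whatever the lens; pixels are square), "cx", "cy" (the principal point, pixels), "rvec" (rotation vector, rad) and "tvec" (3), from world to camera coordinates, as OpenCV has them. Camera axes: x right, y down, z forward; pixel columns grow to the right and rows downward; lengths in m; the calibration is good to about 2 mm. A picture is of the moment at which its call begins. calibration takes no time and is no camera call.
- ctrl.close_job(): hands the job in, once; it reports no verdict.
Trained networks look in the newest picture that a camera, given by its name, has taken for a name from the list of things; names that differ only in an ending like _2 or _b are one class to them, and where a whole thing is asked for, a point or a joint stands for the part that bears it (a point fixed in the world has none). Each returns a list of dicts, best first, with "score" (0 to 1); they miss things now and then, are a little off and sometimes report something else, mostly with a low value. They report only what shows in the picture. A call takes as long as a camera call. They do not tell look-alikes from the thing itself.
- ctrl.cut_out(camera, label): "pixels" (480x640 bool, what is visible of it) and "rect" ([left, top, width, height] in pixels, round what is visible of it).
The state is a dict: "time": time; "joint_positions": joint angles; "qd": joint speeds; "joint_torque": joint torques, N m; "position": TCP position; "tool_rot": TCP orientation; "ft_force": force on the tool from outside, world axes, zero at the start; "torque": the same for the moment, N m; "grip_width": opening from 0.0 (shut) to 1.0 (fully open).
Only numpy, scipy, OpenCV 4.12 (cv2) and the standard library are available. Lean on these libraries where they do the work, as an engineer would, in place of code of your own. Each camera call takes 0.05 s, during which the arm holds its last target.

## Task

Put the long aluminium stand bar away by pushing it along the bench with the fingertips: push one end in behind the post first, then swing the other end into the three-sided bay, and leave the bar lying full length against the bay's back wall. Never lift or tip the bar, and leave everything else on the bench where it is.

Things in the scene. Friction and masses are not known exactly. Their poses are not given: they have to be found in the camera images.
- bar: The piece to push: aluminium stand bar with grey end caps, flat on the bench, 240 mm long, 24 mm wide, 30 mm tall, 0.2 to 0.42 kg, slides with friction, both ends alike. Origin at the centre of its underside; y axis along its length (roughly to the robot's left at the start), x axis across its width (roughly away from the robot), z up.
- bar_left_end (a point): Middle of the bar's end face at its +y end (the left end seen from the robot), 120 mm from the bar's centre, 15 mm above its underside.
- bar_right_end (a point): Middle of the bar's end face at its -y end (the right end), 120 mm from the bar's centre, 15 mm above its underside.
- bay: The bay: fixed three-sided steel pen, open towards the robot, no floor. Origin on the bench at the middle of the back wall's inner face; x points into the back wall (away from the robot), y along it to the left. Inside 290 mm wide (y -145 to +145); side walls run 100 mm towards the robot (x -100 to 0). Walls 10 mm thick, 28 mm tall. The bar belongs along the back wall.
- post: A fixed upright steel post (a rod socket), 20 mm diameter and 46 mm tall, standing in the left half of the bay's mouth, 80 to 90 mm in front of the back wall and 52 to 64 mm left of the bay's middle. The opening between it and the right wall is shorter than the bar. Origin at the centre of its foot.
- jar: Bystander: small capped jar, 40 mm across, 55 mm tall; stands just outside the bay's mouth at its left corner; origin at the centre of its underside
- crucible: Bystander: small white ceramic cup, 44 mm across the rim, 35 mm tall; stands just outside the bay's right wall; origin at the centre of its underside
- bowl_white: Bystander: white bowl, 130 mm across, 65 mm tall, at the left of the bench; origin under its centre
- bowl_red: Bystander: red bowl, 110 mm across, 55 mm tall, at the left of the bench; origin under its centre
- bowl_cream: Bystander: cream bowl, 120 mm across, 60 mm tall, at the right of the bench; origin under its centre
- flask: Bystander: conical flask, 72 mm across the foot, 104 mm tall, at the left of the bench; origin at the centre of its underside
- spatula: Bystander: spatula lying at the right of the bench, handle towards the robot; leave it alone
Not all that is in view belongs to the job. Of the things that look like the bar, the larger one is meant.

How it is judged:
On the way:
1. one end of the bar is in behind the post while the other end is still outside the bay's mouth (((x of bar_left_end in the frame of bay above -0.075 m and y of bar_left_end in the frame of bay above 0.06 m and x of bar_right_end in the frame of bay below -0.1 m) or (x of bar_right_end in the frame of bay above -0.075 m and y of bar_right_end in the frame of bay above 0.06 m and x of bar_left_end in the frame of bay below -0.1 m))), for 0.05 s.
At the end, for the whole second after the job is handed in: The bar lies flat on the bench inside the bay, along the back wall: both its ends are within 6 mm of touching the back wall (bar centreline at each end less than 18 mm from it), between the side walls, and it is at rest (x of each of bar_left_end, bar_right_end in the frame of bay above -0.018 m and y of bar_left_end in the frame of bay below 0.148 m and y of bar_right_end in the frame of bay above -0.148 m and height (world z) of bar below 0.004 m and angle between bar's own z axis and vertical below 0.06 rad and linear speed of bar below 0.01 m/s and angular speed of bar below 0.05 rad/s).
It fails at once if the bar is lifted more than 8 mm off the bench or tipped (height (world z) of bar above 0.008 m or angle between bar's own z axis and vertical above 0.2 rad).
It fails at once if a bystander is moved by more than 20 mm (distance of any of jar, crucible, bowl_white, bowl_red, bowl_cream, flask, spatula from where it was at the start of the episode above 0.02 m).
It also fails if it takes over 67 s, if anything falls off the work surface, if the arm or the gripper's body presses on something with over 40 N, if the wrist force passes 120 N, or if a joint passes its speed limit or range.

## Working session

There is one attempt and no reset: what is moved stays moved. The work goes in short steps, Python scripts to look and compute and a tool call to move; the robot and the scene stay as the last step left them, time stands still between calls to the robot, and variables do not carry over. Pictures are saved under pics/ and viewed, and the job is handed in when it is done.

Besides the shell and the picture viewer there is one more tool, called after ">>>" as a command line: name --argument value ..., lists and objects as JSON in quotes. step_arm: Moves the arm, as the interface text tells. Its arguments: {"type":"object","properties":{"plan":{"type":"array"},"squeeze":{"type":"number"}},"required":["plan"]}

```bash
mkdir -p pics; ls; python3 - <<'E'
from bench import ctrl
import cv2
s=ctrl.get_state();print({k:s[k] for k in('time','position','tool_rot','grip_width','ft_force')})
for n in('top','side'):
    im=ctrl.get_image(n);cv2.imwrite(f'pics/{n}0.png',im[...,::-1]);print(n,ctrl.calibration(n))
E
```

```text
pics
{'time': 0.0, 'position': array([0.23600322, 0.60507216, 0.23546174]), 'tool_rot': array([-5.80523559e-01, -3.08724613e+00,  2.97138949e-03]), 'grip_width': 0.9977829027998857, 'ft_force': array([ 0.09379327, -0.00169821,  0.35633796])}
top {'fov_y': 47.18797300364672, 'cx': 317.9320452374829, 'cy': 236.73236231720327, 'rvec': array([ 2.13946669, -2.15777055,  0.15192299]), 'tvec': array([-0.02447905,  0.52268027,  1.49657111])}
side {'fov_y': 50.23706363274715, 'cx': 314.2270377747208, 'cy': 244.51759343981962, 'rvec': array([ 2.17994592, -0.56121779,  0.29255344]), 'tvec': array([-0.47014398,  0.1730055 ,  1.16487277])}
```

View pics/top0.png

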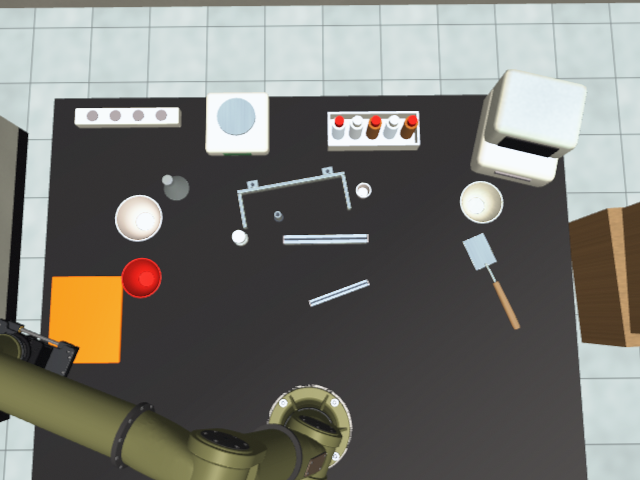

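View pics/side0.png

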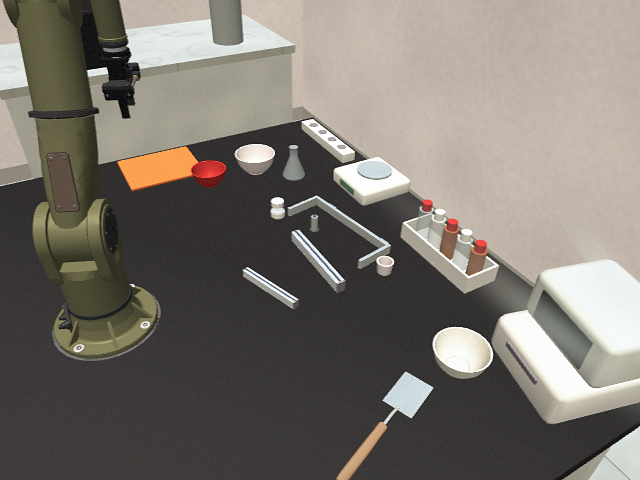

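The top picture shows two bar-like things, one at about (326,239), roughly 86 px long, and one at about (339,293), roughly 63 px. The longer one fits the 240 mm bar. I'll confirm that in a crop and measure it.

```bash
cat > h.py <<'E'
import numpy as np,cv2
from bench import ctrl
def cam(n):
    c=ctrl.calibration(n);f=240/np.tan(np.radians(c['fov_y']/2))
    K=np.array([[f,0,c['cx']],[0,f,c['cy']],[0,0,1]]);R=cv2.Rodrigues(c['rvec'])[0]
    return K,R,np.array(c['tvec'])
def p2w(n,uv,z):
    K,R,t=cam(n);uv=np.atleast_2d(np.array(uv,float))
    d=(R.T@np.linalg.inv(K)@np.c_[uv,np.ones(len(uv))].T).T
    C=-R.T@t;return C+d*((z-C[2])/d[:,2])[:,None]
def w2p(n,P):
    K,R,t=cam(n);return cv2.projectPoints(np.atleast_2d(np.array(P,float)),cv2.Rodrigues(R)[0],t,K,None)[0][:,0]
E
python3 - <<'E'
from h import *
im=cv2.imread('pics/top0.png');
cv2.imwrite('pics/crop0.png',cv2.resize(im[150:320,220:390],None,fx=3.5,fy=3.5,interpolation=cv2.INTER_CUBIC))
for l in('bar','bay','post','jar','crucible'):
    for r in ctrl.cut_out('top',l):
        m=r['pixels'].astype(np.uint8);ys,xs=np.nonzero(m)
        if len(xs)<3: continue
        z={'bar':.03,'bay':.028,'post':.046,'jar':.055,'crucible':.035}[l]
        rc=cv2.minAreaRect(np.c_[xs,ys].astype(np.float32))
        print(l,round(r['score'],2),r['rect'],len(xs),np.round(rc[0],1),np.round(rc[1],1),p2w('top',[rc[0]],z).round(4), p2w('top',cv2.boxPoints(rc),z)[:,:2].round(3).tolist())
E
```

```text
bar 0.95 [282.0, 231.4, 89.4, 13.3] 758 [325.  238.3] [10.4 84.1] [[ 0.5189 -0.0487  0.03  ]] [[0.533, 0.069], [0.535, -0.167], [0.505, -0.166], [0.503, 0.069]]
bar 0.65 [309.1, 279.5, 57.9, 25.9] 388 [337.8 292.4] [ 6.7 62. ] [[ 0.3677 -0.0824  0.03  ]] [[0.348, 0.001], [0.405, -0.161], [0.387, -0.167], [0.331, -0.005]]
bar 0.54 [457.9, 179.6, 44.6, 43.2] 1425 [481.  201.5] [41. 42.] [[ 0.6201 -0.491   0.03  ]] [[0.68, -0.434], [0.679, -0.554], [0.561, -0.547], [0.562, -0.429]]
bay 0.71 [236.6, 167.6, 115.0, 60.5] 996 [292.6 195.9] [ 45.1 110.3] [[0.6413 0.042  0.028 ]] [[0.679, 0.208], [0.733, -0.102], [0.604, -0.123], [0.551, 0.184]]
jar 0.46 [234.9, 228.5, 13.8, 18.3] 182 [239.8 237.3] [15.6 13.4] [[0.5203 0.1866 0.055 ]] [[0.523, 0.215], [0.549, 0.189], [0.518, 0.158], [0.492, 0.184]]
crucible 0.46 [358.5, 187.5, 12.8, 11.0] 158 [362.5 190.5] [13. 13.] [[ 0.6537 -0.1561  0.035 ]] [[0.673, -0.138], [0.672, -0.175], [0.635, -0.174], [0.635, -0.137]]
```

View pics/crop0.png

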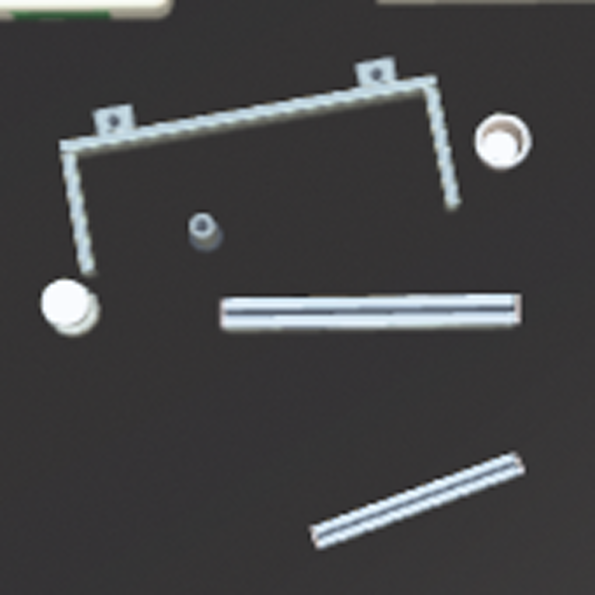

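The crop confirms the candidates: the larger bar at (325,238) is twin-grooved with end caps and about 236 mm long, and the smaller one at (338,292) is the decoy. The bay's corners are near (238,191) and (344,172), with the post at (278,215). Next I'll fit the poses to the masks in both cameras.

```bash
cat >> h.py <<'E'
from scipy.optimize import minimize
def box(x0,x1,y0,y1,z0,z1): return np.array([[x,y,z] for x in(x0,x1) for y in(y0,y1) for z in(z0,z1)])
BAR=[box(-.012,.012,-.12,.12,0,.03)]
BAY=[box(0,.01,-.155,.155,0,.028),box(-.1,0,.145,.155,0,.028),box(-.1,0,-.155,-.145,0,.028)]
def T(p,P):
    c,s=np.cos(p[2]),np.sin(p[2]);return P@np.array([[c,-s,0],[s,c,0],[0,0,1]]).T+[p[0],p[1],0]
def sil(n,parts,p,S=4):
    m=np.zeros((480*S,640*S),np.uint8)
    for b in parts:
        uv=w2p(n,T(p,b)); h=cv2.convexHull(((uv+.5)*S-.5).astype(np.float32))
        cv2.fillConvexPoly(m,np.round(h*16).astype(np.int32),1,shift=4)
    return m
def fit(masks,parts,p0,S=4):
    big={n:cv2.resize(m.astype(np.float32),None,fx=S,fy=S,interpolation=cv2.INTER_LINEAR)>.5 for n,m in masks.items()}
    def cost(p):
        c=0
        for n,m in big.items():
            s=sil(n,parts,p,S)>0;c+=1-(s&m).sum()/max(1,(s|m).sum())
        return c
    best=None
    p=np.array(p0,float)
    for k in(.01,.004):
        r=minimize(cost,p,method='Nelder-Mead',options=dict(initial_simplex=[p,p+[k,0,0],p+[0,k,0],p+[0,0,k*6]],xatol=2e-4,fatol=1e-4,maxiter=90));p=r.x
    return p,r.fun
def getmask(n,l,near=None,z=.03):
    best=None
    for r in ctrl.cut_out(n,l):
        ys,xs=np.nonzero(r['pixels'])
        if len(xs)<5: continue
        if near is None: return r['pixels']
        d=np.hypot(*(np.array([xs.mean(),ys.mean()])-w2p(n,[near])[0]))
        if best is None or d<best[0]: best=(d,r['pixels'])
    return best[1] if best is not None and best[0]<40 else None
E
python3 - <<'E'
from h import *
for l,parts,p0,near in(('bar',BAR,(.519,-.049,0),(.519,-.049,.015)),('bay',BAY,(.69,.05,.17),None)):
    M={}
    for n in('top','side'):
        m=getmask(n,l,near)
        if m is not None:M[n]=m
    for ks in(['top'],['side'],['top','side']):
        if all(k in M for k in ks): print(l,ks,fit({k:M[k] for k in ks},parts,p0))
for n in('top','side'):
  for l in('post','jar','crucible'):
    for r in ctrl.cut_out(n,l)[:2]: print(n,l,r['score'],r['rect'])
for uv,z in(((277.8,214.3),.046),):print('post',p2w('top',[uv],z))
print(ctrl.get_state()['time'])
E
```

```text
bar ['top'] (array([ 0.51975241, -0.04904864,  0.01318005]), np.float64(0.1417322834645669))
bar ['side'] (array([ 0.51759249, -0.05098293,  0.00282107]), np.float64(0.06691320929157518))
bar ['top', 'side'] (array([ 0.51884526, -0.0500981 ,  0.00722677]), np.float64(0.23130538769440612))
bay ['top'] (array([0.67815824, 0.04842553, 0.17528825]), np.float64(0.23510954221998093))
bay ['side'] (array([0.67688289, 0.04694908, 0.17294331]), np.float64(0.07263255971539895))
bay ['top', 'side'] (array([0.67753082, 0.04770911, 0.16964317]), np.float64(0.32178006205821075))
top jar 0.46 [234.9, 228.5, 13.8, 18.3]
top crucible 0.46 [358.5, 187.5, 12.8, 11.0]
side post 0.4 [307.5, 217.8, 10.7, 11.8]
side jar 0.72 [269.7, 197.9, 15.5, 20.9]
side crucible 0.75 [374.0, 253.7, 20.2, 22.1]
side crucible 0.63 [280.5, 144.5, 23.7, 35.2]
post [[0.58531705 0.08250186 0.046     ]]
0.85
```

```bash
cat >> h.py <<'E'
import json
from scipy.spatial.transform import Rotation as Ro
B=np.array([.6773,.0475,.172])
def b2w(x,y): return T(B,np.array([[x,y,0.]]))[0][:2]
def w2b(x,y):
    d=np.array([x,y])-B[:2];c,s=np.cos(B[2]),np.sin(B[2]);return np.array([c*d[0]+s*d[1],-s*d[0]+c*d[1]])
def barinfo(p): # world bar pose -> bay
    c=w2b(p[0],p[1]);phi=B[2]-p[2];a=np.array([np.sin(phi),np.cos(phi)])
    return dict(c=c.round(4),phi=round(phi,4),L=(c+.12*a).round(4),R=(c-.12*a).round(4))
# tool theta: tool y axis=(-sin,cos) world, tool x = -(cos,sin), z down
def Rt(th): return np.array([[-np.cos(th),-np.sin(th),0],[-np.sin(th),np.cos(th),0],[0,0,-1]]).T if 0 else np.array([[-np.cos(th),-np.sin(th),0],[-np.sin(th),np.cos(th),0],[0,0,-1]])
def rel(cmd,tgt):
    "cmd (R,p) ; tgt (x,y,z,th) -> rotvec, shift"
    R,p=cmd;return Ro.from_matrix(R.T@Rt(tgt[3])).as_rotvec().round(3),(R.T@(np.array(tgt[:3])-p)).round(4)
def load():
    try:
        d=json.load(open('cmd.json'));return np.array(d['R']),np.array(d['p'])
    except Exception:
        R=Ro.from_rotvec(ctrl.get_state()['tool_rot']).as_matrix();return R,np.array([.236,.606,.237])
def adv(rot,sh):
    R,p=load();p=p+R@np.array(sh);R=R@Ro.from_rotvec(rot).as_matrix()
    json.dump(dict(R=R.tolist(),p=p.tolist()),open('cmd.json','w'))
def show(tgts):
    c=load()
    for t in tgts:
        r,s=rel(c,t);print(np.round(t,4),'->',r.tolist(),s.tolist())
def toolfor(phi,c,off=0,back=.0215,z=.022):
    a=np.array([np.sin(phi),np.cos(phi)]);n=np.array([np.cos(phi),-np.sin(phi)])
    q=np.array(c)+off*a-back*n;w=b2w(*q);return [w[0],w[1],z,B[2]-phi]
E
python3 - <<'E'
from h import *
bp=[.5185,-.0500,.006];i=barinfo(bp);print(i)
print('post bay',w2b(.5853,.0825),'jar',w2b(.52,.187))
p0=toolfor(i['phi'],i['c'],0,.04,.15)
print(Ro.from_rotvec(ctrl.get_state()['tool_rot']).as_matrix().round(3))
show([p0,p0[:2]+[.022]+p0[3:]])
E
```

```text
{'c': array([-0.1731, -0.0689]), 'phi': np.float64(0.166), 'L': array([-0.1533,  0.0495]), 'R': array([-0.193 , -0.1872])}
post bay [-0.08465213  0.05022965] jar [-0.13110308  0.16436399]
[[-0.932  0.363  0.   ]
 [ 0.363  0.932  0.   ]
 [-0.     0.    -1.   ]]
[ 0.4785 -0.0502  0.15    0.006 ] -> [0.0, 0.0, -0.378] [-0.4644, -0.5233, 0.087]
[ 0.4785 -0.0502  0.022   0.006 ] -> [0.0, 0.0, -0.378] [-0.4644, -0.5233, 0.215]
```

>>> step_arm --plan '[[[0,0,-0.05],[-0.05,-0.035,0],0],[[0,0,-0.1],[-0.1,-0.07,0],0],[[0,0,-0.15],[-0.15,-0.1,0],0],[[0,0,-0.2],[-0.2,-0.135,0],0],[[0,0,-0.25],[-0.25,-0.17,0],0],[[0,0,-0.3],[-0.3,-0.205,0],0],[[0,0,-0.35],[-0.33,-0.255,0],0],[[0,0,-0.378],[-0.36,-0.305,0.02],0],[[0,0,-0.378],[-0.39,-0.355,0.04],0],[[0,0,-0.378],[-0.41,-0.405,0.06],0]]'

```text
time: 2.1
position: [0.4716, 0.0771, 0.1764]
tool_rot: [-0.008, 3.14, 0.0]
ft_force: [-0.1, -0.2, -0.1]
grip_width: 0.999
```

```bash
python3 - <<'E'
from h import *
adv([0,0,-.378],[-.41,-.405,.06]);print(load()[1])
bp=[.5185,-.0500,.006];i=barinfo(bp)
p0=toolfor(i['phi'],i['c'],0,.04,.15)
show([p0,p0[:2]+[.022]+p0[3:]])
# path from after
ph=.166;c=np.array(i['c']);piv=c-.051*np.array([np.sin(ph),np.cos(ph)])
R=[]
for f in np.linspace(.166,.40,5): R.append(toolfor(f,piv+.051*np.array([np.sin(f),np.cos(f)])))
show(R)
cc=piv+.051*np.array([np.sin(.4),np.cos(.4)]);n=np.array([np.cos(.4),-np.sin(.4)]);print(cc,cc@n)
show([toolfor(.4,cc+n*(-.064-cc@n)*k) for k in(.5,1)])
E
```

```text
[0.64823075 0.2031931  0.17752392]
[ 0.4785 -0.0502  0.15    0.006 ] -> [0.0, 0.002, 0.377] [0.2522, -0.1716, 0.0272]
[ 0.4785 -0.0502  0.022   0.006 ] -> [0.0, 0.002, 0.377] [0.2524, -0.1716, 0.1552]
[ 0.497  -0.0501  0.022   0.006 ] -> [0.0, 0.002, 0.377] [0.2352, -0.1784, 0.1552]
[ 0.5001 -0.049   0.022  -0.0525] -> [0.0, 0.002, 0.436] [0.232, -0.1784, 0.1552]
[ 0.5031 -0.0479  0.022  -0.111 ] -> [0.0, 0.002, 0.494] [0.2287, -0.1786, 0.1552]
[ 0.5063 -0.0471  0.022  -0.1695] -> [0.0, 0.002, 0.553] [0.2255, -0.179, 0.1552]
[ 0.5094 -0.0465  0.022  -0.228 ] -> [0.0, 0.002, 0.611] [0.2223, -0.1796, 0.1552]
[-0.16166684 -0.07222482] -0.12077934617633736
[ 0.5371 -0.0529  0.022  -0.228 ] -> [0.0, 0.002, 0.611] [0.1991, -0.1959, 0.1553]
[ 0.5647 -0.0593  0.022  -0.228 ] -> [0.0, 0.002, 0.611] [0.1758, -0.2122, 0.1553]
```

```bash
cat > step1.py <<'E'
from h import *
bp=[.5185,-.0500,.006];i=barinfo(bp)
p0=toolfor(i['phi'],i['c'],0,.04,.15)
show([p0,p0[:2]+[.022]+p0[3:]])
ph=.166;c=np.array(i['c']);piv=c-.051*np.array([np.sin(ph),np.cos(ph)])
R=[]
for f in np.linspace(.166,.40,5): R.append(toolfor(f,piv+.051*np.array([np.sin(f),np.cos(f)])))
show(R)
cc=piv+.051*np.array([np.sin(.4),np.cos(.4)]);n=np.array([np.cos(.4),-np.sin(.4)])
show([toolfor(.4,cc+n*(-.064-cc@n)*k) for k in(.5,1)])
E
python3 - <<'E'
from h import *
R=Ro.from_rotvec([-5.80523559e-01, -3.08724613e+00,  2.97138949e-03]).as_matrix()
p=np.array([.236,.606,.237])
p=p+R@[-.41,-.405,.06];R=R@Ro.from_rotvec([0,0,-.378]).as_matrix()
json.dump(dict(R=Rt(np.arctan2(-R[0,1],R[1,1])).tolist(),p=p.tolist()),open('cmd.json','w'));print(p,R.round(3))
E
python3 step1.py
```

```text
[0.470851   0.07962797 0.17781813] [[-1.    -0.006 -0.001]
 [-0.006  1.    -0.002]
 [ 0.001 -0.002 -1.   ]]
[ 0.4785 -0.0502  0.15    0.006 ] -> [0.0, 0.0, 0.0] [-0.0069, -0.1299, 0.0278]
[ 0.4785 -0.0502  0.022   0.006 ] -> [0.0, 0.0, 0.0] [-0.0069, -0.1299, 0.1558]
[ 0.497  -0.0501  0.022   0.006 ] -> [0.0, 0.0, 0.0] [-0.0254, -0.1299, 0.1558]
[ 0.5001 -0.049   0.022  -0.0525] -> [0.0, 0.0, 0.059] [-0.0284, -0.1288, 0.1558]
[ 0.5031 -0.0479  0.022  -0.111 ] -> [0.0, 0.0, 0.117] [-0.0315, -0.1278, 0.1558]
[ 0.5063 -0.0471  0.022  -0.1695] -> [0.0, 0.0, 0.176] [-0.0346, -0.127, 0.1558]
[ 0.5094 -0.0465  0.022  -0.228 ] -> [0.0, 0.0, 0.234] [-0.0378, -0.1263, 0.1558]
[ 0.5371 -0.0529  0.022  -0.228 ] -> [0.0, 0.0, 0.234] [-0.0654, -0.1329, 0.1558]
[ 0.5647 -0.0593  0.022  -0.228 ] -> [0.0, 0.0, 0.234] [-0.093, -0.1395, 0.1558]
```

>>> step_arm --plan '[[[0,0,0],[0,-0.05,0],0],[[0,0,0],[-0.005,-0.1,0.01],0],[[0,0,0],[-0.007,-0.13,0.03],0],[[0,0,0],[-0.007,-0.13,0.06],0],[[0,0,0],[-0.007,-0.13,0.1],0],[[0,0,0],[-0.007,-0.13,0.13],0],[[0,0,0],[-0.007,-0.13,0.15],0],[[0,0,0],[-0.007,-0.13,0.156],0],[[0,0,0],[-0.007,-0.13,0.156],0],[[0,0,0],[-0.007,-0.13,0.156],0]]'

```text
time: 3.35
position: [0.4798, -0.0506, 0.0216]
tool_rot: [-0.01, 3.14, 0.001]
ft_force: [0.5, 0.3, 0.5]
grip_width: 1.002
```

```bash
python3 - <<'E'
from h import *
adv([0,0,0],[-.007,-.13,.156]);print(load()[1]);s=ctrl.get_state();print(s['position'],s['ft_force'])
im=ctrl.get_image('side');cv2.imwrite('pics/s1.png',cv2.resize(im[150:330,200:440],None,fx=3,fy=3)[...,::-1])
E
python3 step1.py
```

```text
[ 0.47866502 -0.05032564  0.02181813]
[ 0.47976511 -0.05059504  0.02157497] [0.49194653 0.31117143 0.50151613]
[ 0.4785 -0.0502  0.15    0.006 ] -> [0.0, 0.0, 0.0] [0.0001, 0.0001, -0.1282]
[ 0.4785 -0.0502  0.022   0.006 ] -> [0.0, 0.0, 0.0] [0.0001, 0.0001, -0.0002]
[ 0.497  -0.0501  0.022   0.006 ] -> [0.0, 0.0, 0.0] [-0.0184, 0.0001, -0.0002]
[ 0.5001 -0.049   0.022  -0.0525] -> [0.0, 0.0, 0.059] [-0.0214, 0.0012, -0.0002]
[ 0.5031 -0.0479  0.022  -0.111 ] -> [0.0, 0.0, 0.117] [-0.0245, 0.0022, -0.0002]
[ 0.5063 -0.0471  0.022  -0.1695] -> [0.0, 0.0, 0.176] [-0.0276, 0.003, -0.0002]
[ 0.5094 -0.0465  0.022  -0.228 ] -> [0.0, 0.0, 0.234] [-0.0308, 0.0037, -0.0002]
[ 0.5371 -0.0529  0.022  -0.228 ] -> [0.0, 0.0, 0.234] [-0.0584, -0.0029, -0.0002]
[ 0.5647 -0.0593  0.022  -0.228 ] -> [0.0, 0.0, 0.234] [-0.086, -0.0095, -0.0002]
```

View pics/s1.png

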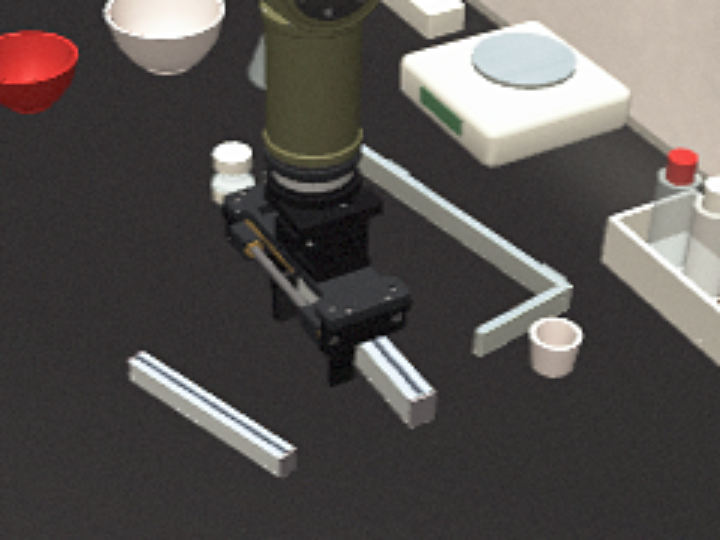

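The open fingers are behind the bar's near face, at crop (340,365), with clearance. I'll make contact, rotate, then push halfway.

>>> step_arm --plan '[[[0,0,0],[-0.01,0,0],0],[[0,0,0],[-0.018,0,0],0],[[0,0,0.06],[-0.021,0.001,0],0],[[0,0,0.12],[-0.024,0.002,0],0],[[0,0,0.18],[-0.027,0.003,0],0],[[0,0,0.234],[-0.031,0.004,0],0],[[0,0,0.234],[-0.038,0.002,0],0],[[0,0,0.234],[-0.045,0,0],0],[[0,0,0.234],[-0.052,-0.002,0],0],[[0,0,0.234],[-0.058,-0.003,0],0]]'

```text
time: 4.65
position: [0.5371, -0.0537, 0.0205]
tool_rot: [-0.357, -3.121, 0.0]
ft_force: [-2.7, 0.6, 1.2]
grip_width: 1.001
```

```bash
cat > look.py <<'E'
import sys
from h import *
def look(tag,near):
    s=ctrl.get_state();print('t',s['time'],'pos',s['position'].round(4),'F',s['ft_force'].round(1))
    ims={n:ctrl.get_image(n) for n in('top','side')}
    cv2.imwrite(f'pics/{tag}.png',np.hstack([cv2.resize(ims['top'][150:300,220:390],None,fx=2.3,fy=2.3),cv2.resize(ims['side'][165:315,230:400],None,fx=2.3,fy=2.3)])[...,::-1])
    M={}
    for n in('top','side'):
        m=getmask(n,'bar',(near[0],near[1],.015))
        if m is not None: M[n]=m;print(n,'px',int(m.sum()))
    for n in M:
        p,f=fit({n:M[n]},BAR,near);print(n,p.round(4),round(f,3),barinfo(p))
E
python3 - <<'E'
from h import *
adv([0,0,.234],[-.058,-.003,0])
from look import look
look('a1',(.556,-.058,-.228))
E
```

```text
t 4.65 pos [ 0.5371 -0.0537  0.0205] F [-2.7  0.6  1.2]
side px 388
side [ 0.5644 -0.0618 -0.268 ] 0.58 {'c': array([-0.1299, -0.0884]), 'phi': np.float64(0.44), 'L': array([-0.0788,  0.0202]), 'R': array([-0.181 , -0.1969])}
```

View pics/a1.png

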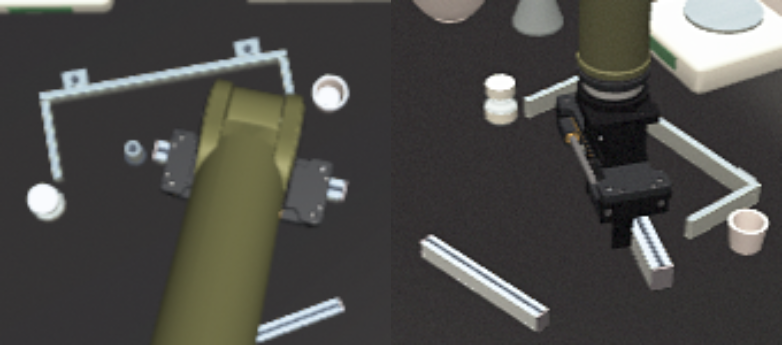

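Left bar tip is at crop (157,151), just right of the post at (135,152), so the gap is holding. I'll push on along the same normal.

```bash
python3 - <<'E'
from h import *
print(p2w('top',[(288.3,216.1),(370,232.6)],.03), [w2b(*q[:2]).round(4) for q in p2w('top',[(288.3,216.1),(370,232.6)],.03)])
ph=.4;c=np.array([-0.16166684,-0.07222482]);n=np.array([np.cos(.4),-np.sin(.4)])
show([toolfor(.4,c+n*(v-c@n)) for v in(-.064,-.06)])
E
```

```text
[[ 0.58285804  0.05406748  0.03      ]
 [ 0.53388666 -0.17514003  0.03      ]] [array([-0.0919,  0.0226]), array([-0.1794, -0.1948])]
[ 0.5647 -0.0593  0.022  -0.228 ] -> [0.0, 0.0, 0.0] [-0.0288, 0.0002, -0.0002]
[ 0.5686 -0.0602  0.022  -0.228 ] -> [0.0, 0.0, 0.0] [-0.0328, 0.0002, -0.0002]
```

>>> step_arm --plan '[[[0,0,0],[-0.008,0,0],0],[[0,0,0],[-0.016,0,0],0],[[0,0,0],[-0.024,0,0],0],[[0,0,0],[-0.03,0,0],0],[[0,0,0],[-0.03,0,0],0],[[0,0,0],[-0.01,0,0],0],[[0,0,0],[0.01,0,-0.01],255],[[0,0,0],[0.01,-0.02,-0.05],255],[[0,0,0],[0,-0.07,-0.1],255],[[0,0,0],[0,-0.12,-0.12],255]]'

```text
time: 6.1
position: [0.5119, -0.1707, 0.1435]
tool_rot: [0.351, 3.116, 0.0]
ft_force: [0.9, -1.0, -0.0]
grip_width: 0.633
```

```bash
python3 - <<'E'
from h import *
adv([0,0,0],[0,-.12,-.12])
from look import look
look('a2',(.585,-.062,-.228))
E
```

```text
t 6.1 pos [ 0.5119 -0.1707  0.1435] F [ 0.9 -1.  -0. ]
top px 471
side px 613
top [ 0.5925 -0.06   -0.2449] 0.476 {'c': array([-0.102 , -0.0914]), 'phi': np.float64(0.4169), 'L': array([-0.0534,  0.0184]), 'R': array([-0.1506, -0.2011])}
side [ 0.5898 -0.0648 -0.2145] 0.346 {'c': array([-0.1054, -0.0957]), 'phi': np.float64(0.3865), 'L': array([-0.0602,  0.0155]), 'R': array([-0.1506, -0.2068])}
```

View pics/a2.png

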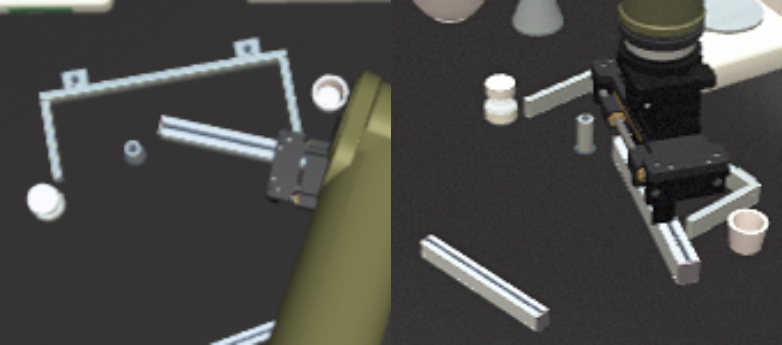

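```bash
python3 - <<'E'
from h import *
t=toolfor(.39,(-.1047,-.0945),-.12-.05,0,.022)
show([t[:2]+[.14]+t[3:],t])
E
```

```text
[ 0.5536 -0.2295  0.14   -0.218 ] -> [0.0, 0.0, -0.01] [-0.0563, -0.0482, 0.0018]
[ 0.5536 -0.2295  0.022  -0.218 ] -> [0.0, 0.0, -0.01] [-0.0563, -0.0482, 0.1198]
```

>>> step_arm --plan '[[[0,0,-0.01],[-0.01,-0.04,0],255],[[0,0,-0.01],[-0.04,-0.05,0],255],[[0,0,-0.01],[-0.056,-0.05,0.02],255],[[0,0,-0.01],[-0.056,-0.05,0.05],255],[[0,0,-0.01],[-0.056,-0.05,0.08],255],[[0,0,-0.01],[-0.056,-0.05,0.1],255],[[0,0,-0.01],[-0.056,-0.05,0.115],255],[[0,0,-0.01],[-0.056,-0.05,0.12],255],[[0,0,-0.01],[-0.056,-0.05,0.12],255],[[0,0,-0.01],[-0.056,-0.05,0.12],255]]'

```text
time: 7.55
position: [0.5538, -0.2318, 0.0215]
tool_rot: [0.341, 3.121, -0.0]
ft_force: [0.7, -0.5, 0.1]
grip_width: 0.005
```

```bash
python3 - <<'E'
from h import *
adv([0,0,-.01],[-.056,-.05,.12]);print(load()[1])
from look import look
look('a3',(.588,-.062,-.22))
E
```

```text
[ 0.5528552  -0.23121623  0.02181813]
t 7.55 pos [ 0.5538 -0.2318  0.0215] F [ 0.7 -0.5  0.1]
top px 631
side px 554
top [ 0.5937 -0.0582 -0.2335] 0.312 {'c': array([-0.1004, -0.0898]), 'phi': np.float64(0.4055), 'L': array([-0.0531,  0.0205]), 'R': array([-0.1477, -0.2001])}
side [ 0.5873 -0.0594 -0.2864] 0.411 {'c': array([-0.107 , -0.0899]), 'phi': np.float64(0.4584), 'L': array([-0.0539,  0.0177]), 'R': array([-0.1601, -0.1975])}
```

View pics/a3.png

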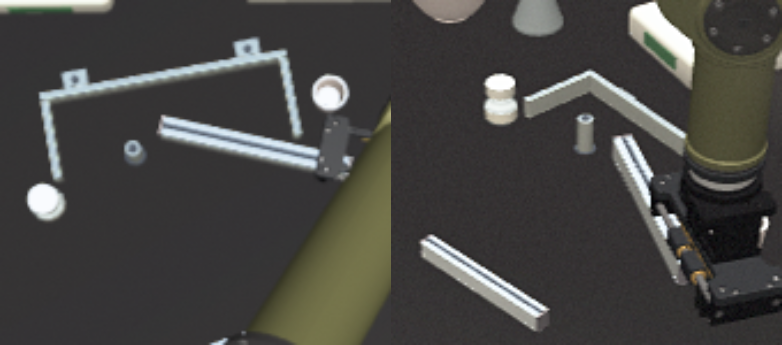

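>>> step_arm --plan '[[[0,0,0.01],[0.003,0.015,0],255],[[0,0,0.01],[0.003,0.03,0],255],[[0,0,0.01],[0.003,0.038,0],255],[[0,0,0.01],[0.003,0.045,0],255],[[0,0,0.01],[0.003,0.053,0],255],[[0,0,0.01],[0.003,0.061,0],255],[[0,0,0.01],[0.002,0.069,0],255],[[0,0,0.01],[0.002,0.077,0],255],[[0,0,0.01],[0.002,0.084,0],255],[[0,0,0.01],[0.002,0.09,0],255]]'

```text
time: 9.0
position: [0.5706, -0.1427, 0.0205]
tool_rot: [0.357, 3.121, 0.0]
ft_force: [-0.3, -1.6, -0.9]
grip_width: 0.005
```

```bash
python3 - <<'E'
from h import *
adv([0,0,.01],[.002,.09,0]);print(load()[1])
from look import look
look('a4',(.603,-.015,-.22))
E
```

```text
[ 0.5703443  -0.1429092   0.02181813]
t 9.0 pos [ 0.5706 -0.1427  0.0205] F [-0.3 -1.6 -0.9]
top px 518
side px 256
top [ 0.6051 -0.0104 -0.2347] 0.419 {'c': array([-0.081 , -0.0447]), 'phi': np.float64(0.4067), 'L': array([-0.0336,  0.0655]), 'R': array([-0.1285, -0.1549])}
side [ 0.6005  0.0037 -0.3164] 0.671 {'c': array([-0.0831, -0.03  ]), 'phi': np.float64(0.4884), 'L': array([-0.0268,  0.076 ]), 'R': array([-0.1394, -0.136 ])}
```

View pics/a4.png

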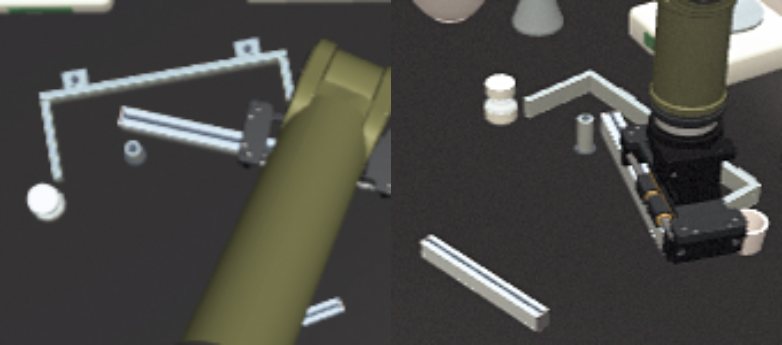

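The left end at crop (122,115) is now moving in behind the post at (135,152), and the bar is straight. I'll push another 38 mm, then back off and rise.

>>> step_arm --plan '[[[0,0,0],[0,0.008,0],255],[[0,0,0],[0,0.016,0],255],[[0,0,0],[0,0.024,0],255],[[0,0,0],[0,0.032,0],255],[[0,0,0],[0,0.038,0],255],[[0,0,0],[0,0.038,0],255],[[0,0,0],[0,0.028,0],255],[[0,0,0],[0,-0.01,-0.01],255],[[0,0,0],[0.02,-0.03,-0.06],255],[[0,0,0],[0.08,-0.03,-0.12],128]]'

```text
time: 10.45
position: [0.5007, -0.1611, 0.1261]
tool_rot: [0.364, 3.12, -0.003]
ft_force: [1.4, 1.2, 1.0]
grip_width: 0.056
```

```bash
python3 - <<'E'
from h import *
adv([0,0,0],[.08,-.03,-.12]);print(load()[1])
from look import look
look('a5',(.612,.03,-.22))
E
```

```text
[ 0.48563671 -0.1540727   0.14181813]
t 10.45 pos [ 0.5007 -0.1611  0.1261] F [1.4 1.2 1. ]
top px 765
side px 111
top [ 0.6155  0.0313 -0.2283] 0.143 {'c': array([-0.0637, -0.0054]), 'phi': np.float64(0.4003), 'L': array([-0.0169,  0.1051]), 'R': array([-0.1104, -0.1159])}
side [ 0.6427  0.003  -0.563 ] 0.83 {'c': array([-0.0417, -0.0379]), 'phi': np.float64(0.735), 'L': array([0.0388, 0.0511]), 'R': array([-0.1221, -0.1269])}
```

View pics/a5.png

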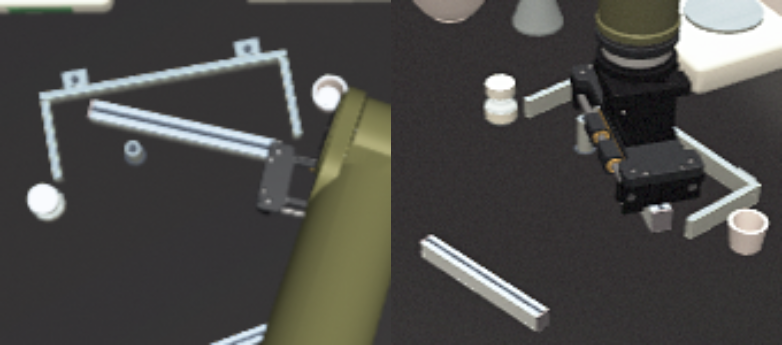

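Top view: left tip at crop (92,110), well behind the post (135,152), and the right end at about (272,150) is still outside the mouth. Bay-frame fit gives L=(-0.017,0.105) and R=(-0.110,-0.116), so stage 1 is met. Next I set up the swing with open fingers on the right half of the near face.

```bash
python3 - <<'E'
from h import *
c=(-.065,-.0055)
t=toolfor(.4,c,-.045,.045,.022)
show([t[:2]+[.13]+t[3:],t])
E
```

```text
[ 0.5602 -0.0027  0.13   -0.228 ] -> [0.0, 0.0, 0.0] [-0.0385, 0.1643, 0.0118]
[ 0.5602 -0.0027  0.022  -0.228 ] -> [0.0, 0.0, 0.0] [-0.0385, 0.1643, 0.1198]
```

>>> step_arm --plan '[[[0,0,0],[-0.01,0.04,0],0],[[0,0,0],[-0.02,0.09,0],0],[[0,0,0],[-0.03,0.14,0],0],[[0,0,0],[-0.038,0.164,0],0],[[0,0,0],[-0.038,0.164,0.02],0],[[0,0,0],[-0.038,0.164,0.06],0],[[0,0,0],[-0.038,0.164,0.1],0],[[0,0,0],[-0.038,0.164,0.115],0],[[0,0,0],[-0.038,0.164,0.12],0],[[0,0,0],[-0.038,0.164,0.12],0]]'

```text
time: 11.9
position: [0.5735, -0.0077, 0.014]
tool_rot: [-0.361, -3.111, -0.007]
ft_force: [-33.2, 3.7, 81.2]
grip_width: 0.995
```

```bash
python3 - <<'E'
from h import *
adv([0,0,0],[-.038,.164,.12]);print(load()[1])
s=ctrl.get_state();print(s['position'],s['ft_force'],s['tool_rot'])
ims={n:ctrl.get_image(n) for n in('top','side')}
cv2.imwrite('pics/a6.png',np.hstack([cv2.resize(ims['top'][150:300,220:390],None,fx=2.3,fy=2.3),cv2.resize(ims['side'][165:315,230:400],None,fx=2.3,fy=2.3)])[...,::-1])
c=np.array([-.065,-.0055]);a=lambda f:np.array([np.sin(f),np.cos(f)])
piv=c+.048*a(.4)
for f in(.4,.33,.26,.19,.12,.06,.02):
    cc=piv-.048*a(f);print(f,barinfo([*b2w(*cc),B[2]-f]));show([toolfor(f,cc,-.045,.0215)])
E
```

```text
[ 0.55968243 -0.00288662  0.02181813]
[ 0.5735451  -0.0077154   0.01402012] [-33.17509873   3.70245257  81.22664224] [-0.36068811 -3.11134423 -0.00653605]
0.4 {'c': array([-0.065 , -0.0055]), 'phi': np.float64(0.4), 'L': array([-0.0183,  0.105 ]), 'R': array([-0.1117, -0.116 ])}
[ 0.5831 -0.008   0.022  -0.228 ] -> [0.0, 0.0, 0.0] [-0.024, 0.0003, -0.0002]
0.33 {'c': array([-0.0619, -0.0067]), 'phi': np.float64(0.33), 'L': array([-0.023 ,  0.1068]), 'R': array([-0.1007, -0.1202])}
[ 0.5892 -0.0107  0.022  -0.158 ] -> [0.0, 0.0, -0.07] [-0.0305, -0.001, -0.0002]
0.26 {'c': array([-0.0586, -0.0077]), 'phi': np.float64(0.26), 'L': array([-0.0278,  0.1083]), 'R': array([-0.0895, -0.1236])}
[ 0.5955 -0.013   0.022  -0.088 ] -> [0.0, 0.0, -0.14] [-0.0371, -0.0018, -0.0002]
0.19 {'c': array([-0.0554, -0.0084]), 'phi': np.float64(0.19), 'L': array([-0.0327,  0.1094]), 'R': array([-0.078 , -0.1263])}
[ 0.6019 -0.0149  0.022  -0.018 ] -> [0.0, 0.0, -0.21] [-0.0438, -0.0022, -0.0002]
0.12 {'c': array([-0.0521, -0.0089]), 'phi': np.float64(0.12), 'L': array([-0.0377,  0.1102]), 'R': array([-0.0664, -0.1281])}
[ 0.6084 -0.0163  0.022   0.052 ] -> [0.0, 0.0, -0.28] [-0.0505, -0.002, -0.0002]
0.06 {'c': array([-0.0492, -0.0092]), 'phi': np.float64(0.06), 'L': array([-0.042 ,  0.1106]), 'R': array([-0.0564, -0.129 ])}
[ 0.6141 -0.0171  0.022   0.112 ] -> [0.0, 0.0, -0.34] [-0.0562, -0.0016, -0.0002]
0.02 {'c': array([-0.0473, -0.0093]), 'phi': np.float64(0.02), 'L': array([-0.0449,  0.1107]), 'R': array([-0.0497, -0.1293])}
[ 0.6179 -0.0175  0.022   0.152 ] -> [0.0, 0.0, -0.38] [-0.06, -0.0011, -0.0002]
```

View pics/a6.png

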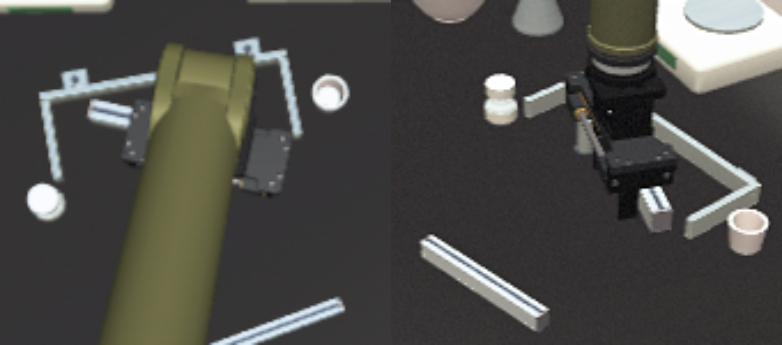

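Force reads 81 N in z. The last row of the earlier call was rate-clipped, so the actual command sits 16 mm lower and 16 mm further ahead than I had tracked, and the fingertips are on the bench. I'm raising them at once.

>>> step_arm --plan '[[[0,0,0],[0,0,-0.008],0],[[0,0,0],[0,0,-0.016],0],[[0,0,0],[0,0,-0.016],0],[[0,0,0],[0,0,-0.016],0],[[0,0,0],[0,0,-0.016],0],[[0,0,0],[0,0,-0.016],0],[[0,0,0],[0,0,-0.016],0],[[0,0,0],[0,0,-0.016],0],[[0,0,0],[0,0,-0.016],0],[[0,0,0],[0,0,-0.016],0]]'

```text
time: 13.25
position: [0.5753, -0.0068, 0.0208]
tool_rot: [0.357, 3.121, 0.0]
ft_force: [0.7, -0.1, -0.8]
grip_width: 1.002
```

```bash
python3 - <<'E'
from h import *
adv([0,0,0],[-.016,0,0]);print(load()[1])
s=ctrl.get_state();print(s['position'],s['ft_force'],s['tool_rot'])
c=np.array([-.065,-.0055]);a=lambda f:np.array([np.sin(f),np.cos(f)])
piv=c+.048*a(.4)
for f in(.4,.33,.26,.19,.12,.06,.02):
    cc=piv-.048*a(f);show([toolfor(f,cc,-.045,.0215)])
from look import look
look('a7',(.6155,.031,-.228))
E
```

```text
[ 0.5752693  -0.006499    0.02181813]
[ 0.57530737 -0.00675236  0.0208116 ] [ 0.70857777 -0.0575627  -0.82325395] [3.56988869e-01 3.12109560e+00 1.12947166e-04]
[ 0.5831 -0.008   0.022  -0.228 ] -> [0.0, 0.0, 0.0] [-0.008, 0.0003, -0.0002]
[ 0.5892 -0.0107  0.022  -0.158 ] -> [0.0, 0.0, -0.07] [-0.0145, -0.001, -0.0002]
[ 0.5955 -0.013   0.022  -0.088 ] -> [0.0, 0.0, -0.14] [-0.0211, -0.0018, -0.0002]
[ 0.6019 -0.0149  0.022  -0.018 ] -> [0.0, 0.0, -0.21] [-0.0278, -0.0022, -0.0002]
[ 0.6084 -0.0163  0.022   0.052 ] -> [0.0, 0.0, -0.28] [-0.0345, -0.002, -0.0002]
[ 0.6141 -0.0171  0.022   0.112 ] -> [0.0, 0.0, -0.34] [-0.0402, -0.0016, -0.0002]
[ 0.6179 -0.0175  0.022   0.152 ] -> [0.0, 0.0, -0.38] [-0.044, -0.0011, -0.0002]
t 13.25 pos [ 0.5753 -0.0068  0.0208] F [ 0.7 -0.1 -0.8]
top px 152
side px 214
top [ 0.6156  0.038  -0.243 ] 0.828 {'c': array([-0.0624,  0.0012]), 'phi': np.float64(0.415), 'L': array([-0.014,  0.111]), 'R': array([-0.1108, -0.1086])}
side [ 0.6292  0.0075 -0.4474] 0.7 {'c': array([-0.0543, -0.0312]), 'phi': np.float64(0.6194), 'L': array([0.0154, 0.0665]), 'R': array([-0.124 , -0.1289])}
```

View pics/a7.png

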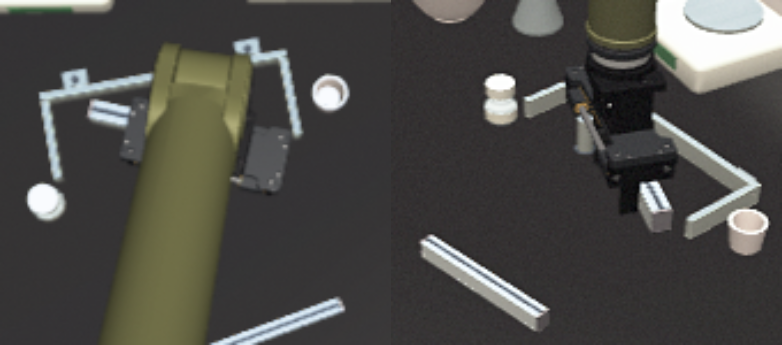

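Forces are back to about zero and the bar hasn't moved (left tip still at crop (92,110)). Now the swing.

>>> step_arm --plan '[[[0,0,0],[-0.008,0,0],0],[[0,0,-0.05],[-0.0125,-0.0005,0],0],[[0,0,-0.1],[-0.017,-0.001,0],0],[[0,0,-0.15],[-0.022,-0.002,0],0],[[0,0,-0.2],[-0.027,-0.002,0],0],[[0,0,-0.25],[-0.032,-0.002,0],0],[[0,0,-0.3],[-0.0365,-0.002,0],0],[[0,0,-0.34],[-0.04,-0.0015,0],0],[[0,0,-0.38],[-0.044,-0.001,0],0],[[0,0,-0.38],[-0.044,-0.001,0],0]]'

```text
time: 14.7
position: [0.6185, -0.018, 0.0207]
tool_rot: [-0.238, 3.132, -0.0]
ft_force: [-0.5, -0.5, -0.1]
grip_width: 0.998
```

```bash
python3 - <<'E'
from h import *
adv([0,0,-.38],[-.044,-.001,0]);print(load()[1])
s=ctrl.get_state();print(s['tool_rot'])
show([toolfor(.0,(-.012,-.0095),-.045,.0215), toolfor(.0,(-.03,-.0095),-.045,.0215)])
from look import look
look('a8',(.632,.031,.15))
E
```

```text
[ 0.61790744 -0.01740722  0.02181813]
[-2.37815983e-01  3.13212187e+00 -3.11421931e-04]
[ 0.6536 -0.0119  0.022   0.172 ] -> [0.0, 0.0, -0.02] [-0.0361, -0.0, -0.0002]
[ 0.6359 -0.015   0.022   0.172 ] -> [0.0, 0.0, -0.02] [-0.0181, -0.0004, -0.0002]
t 14.7 pos [ 0.6185 -0.018   0.0207] F [-0.5 -0.5 -0.1]
top px 172
side px 312
top [0.6407 0.0341 0.1258] 0.811 {'c': array([-0.0383, -0.0069]), 'phi': np.float64(0.0462), 'L': array([-0.0328,  0.113 ]), 'R': array([-0.0439, -0.1268])}
side [0.642  0.0244 0.089 ] 0.687 {'c': array([-0.0387, -0.0167]), 'phi': np.float64(0.083), 'L': array([-0.0288,  0.1029]), 'R': array([-0.0487, -0.1363])}
```

View pics/a8.png

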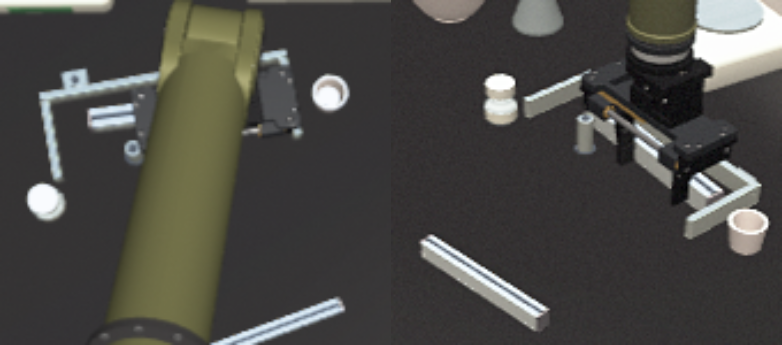

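The bar is nearly parallel inside the bay, with its left tip at crop (92,118). Next I push it to the back wall.

>>> step_arm --plan '[[[0,0,-0.01],[-0.005,0,0],0],[[0,0,-0.02],[-0.01,0,0],0],[[0,0,-0.02],[-0.015,0,0],0],[[0,0,-0.02],[-0.02,0,0],0],[[0,0,-0.02],[-0.024,0,0],0],[[0,0,-0.02],[-0.028,0,0],0],[[0,0,-0.02],[-0.031,0,0],0],[[0,0,-0.02],[-0.033,0,0],0],[[0,0,-0.02],[-0.035,0,0],0],[[0,0,-0.02],[-0.036,0,0],0]]'

```text
time: 16.15
position: [0.65, -0.0127, 0.0206]
tool_rot: [0.269, -3.122, -0.001]
ft_force: [-13.1, -0.6, 9.4]
grip_width: 0.999
```

```bash
python3 - <<'E'
from h import *
adv([0,0,-.02],[-.036,0,0]);print(load()[1])
from look import look
look('a9',(.665,.037,.172))
E
```

```text
[ 0.65349093 -0.01194692  0.02181813]
t 16.15 pos [ 0.65   -0.0127  0.0206] F [-13.1  -0.6   9.4]
top px 222
side px 552
top [0.6662 0.0435 0.1695] 0.767 {'c': array([-0.0116, -0.0021]), 'phi': np.float64(0.0025), 'L': array([-0.0113,  0.1179]), 'R': array([-0.0119, -0.1221])}
side [0.6672 0.0245 0.1802] 0.469 {'c': array([-0.0139, -0.0209]), 'phi': np.float64(-0.0082), 'L': array([-0.0149,  0.0991]), 'R': array([-0.0129, -0.1409])}
```

View pics/a9.png

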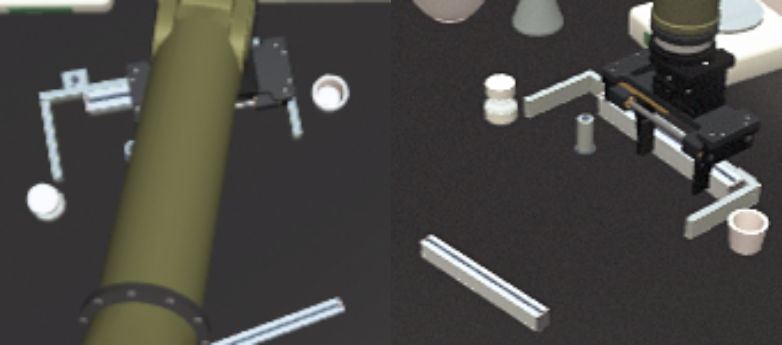

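The bar is on the wall, with 13 N of contact force. I'll back off and rise clear to inspect it.

>>> step_arm --plan '[[[0,0,0],[-0.001,0,0],0],[[0,0,0],[0.006,0,0],0],[[0,0,0],[0.016,0,0],0],[[0,0,0],[0.018,0,-0.03],0],[[0,0,0],[0.02,0,-0.07],0],[[0,0,0],[0.05,0,-0.1],0],[[0,0,0],[0.09,0,-0.12],0],[[0,0,0],[0.13,0,-0.12],0],[[0,0,0],[0.16,0,-0.12],0],[[0,0,0],[0.16,0,-0.12],0]]'

```text
time: 17.6
position: [0.4944, -0.04, 0.141]
tool_rot: [-0.268, 3.129, 0.003]
ft_force: [1.3, -0.1, -0.0]
grip_width: 0.998
```

```bash
python3 - <<'E'
from h import *
adv([0,0,0],[.16,0,-.12]);print(load()[1])
from look import look
look('a10',(.665,.037,.172))
E
```

```text
[ 0.49585903 -0.03937285  0.14181813]
t 17.6 pos [ 0.4944 -0.04    0.141 ] F [ 1.3 -0.1 -0. ]
top px 910
side px 766
top [0.6696 0.0287 0.1759] 0.06 {'c': array([-0.0108, -0.0172]), 'phi': np.float64(-0.0039), 'L': array([-0.0113,  0.1028]), 'R': array([-0.0104, -0.1372])}
side [0.6675 0.0273 0.1603] 0.262 {'c': array([-0.0131, -0.0182]), 'phi': np.float64(0.0117), 'L': array([-0.0117,  0.1018]), 'R': array([-0.0146, -0.1382])}
```

View pics/a10.png

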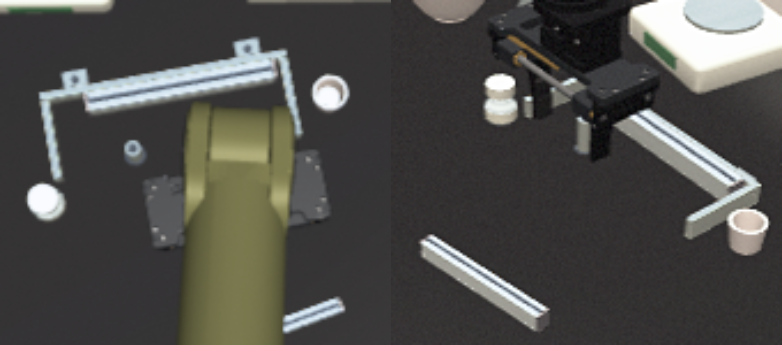

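The bar lies along the back wall in the top view, crop (87,105) to (275,70). One enlarged check for a gap, plus a bystander check.

```bash
python3 - <<'E'
from h import *
im=ctrl.get_image('top');cv2.imwrite('pics/f.png',cv2.resize(im[160:250,225:380],None,fx=5,fy=5,interpolation=cv2.INTER_CUBIC)[...,::-1])
for l,z in(('jar',.055),('crucible',.035)):
    r=ctrl.cut_out('top',l)
    if r: print(l,r[0]['rect'])
d=cv2.absdiff(im[...,::-1],cv2.imread('pics/top0.png')).max(2);print('diff around bowls/spatula/flask',[(d[y0:y1,x0:x1]>40).sum() for x0,y0,x1,y1 in((105,165,195,305),(455,175,525,335),(228,225,252,248),(353,180,375,202))])
E
```

```text
jar [232.6, 229.7, 15.3, 15.2]
crucible [358.1, 185.7, 12.8, 10.7]
diff around bowls/spatula/flask [np.int64(0), np.int64(0), np.int64(0), np.int64(0)]
```

View pics/f.png

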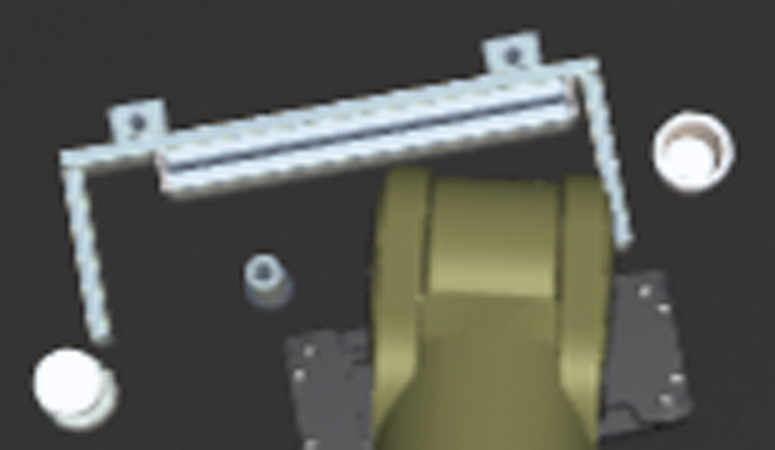

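No dark gap shows between bar and back wall anywhere from (160,150) to (575,85). Both ends are between the side walls, and the bystanders' pixels are unchanged. Handing in.

```bash
python3 - <<'E'
from bench import ctrl
print(ctrl.close_job(),ctrl.get_state()['time'])
E
```

```text
the job is handed in; nothing more can be done
the job is handed in; nothing more can be done
```

The bar is lying full length against the bay's back wall, and I handed the job in at about 18 s of the 67 s allowed. The hand-in reports no verdict.

**What I did:** I turned the larger bar and pushed it forward with the open fingertips. I then pushed it endwise with the fingers closed until its left end was behind the post. After that I swung the right end in and pressed the bar square onto the wall. The smaller look-alike bar was not touched.

**Stage 1 check:** the top camera put the left end at (-0.017, 0.105) and the right end at (-0.110, -0.116) in the bay frame. The right end's 10 mm margin outside the mouth comes from the top view alone, because the side view was blocked by the arm and its fit there was unusable.

**Final check:** the centreline is about 11 mm from the wall at both ends in the top view and 12–15 mm in the side view; the limit is 18 mm. The bar spans y from +0.103 to -0.137, between the side walls. I saw no gap along the wall. The image around the jar, crucible, bowls, flask and spatula matches the first picture.

**One slip:** one move went 16 mm too low because an earlier row had been speed-limited. The fingertips pressed on the bench with about 81 N at the wrist, under the 120 N limit. I raised them in the next move, and the bar showed no movement.

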